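Set a shelf plank over the sawing block's edge and hold it down for the cut

TASK

The little shelf plank is to be sawn on the pencil line. Fit the wooden push block over the plank's two dowels until it sits flush, then use it to slide the plank out over the free end of the sawing block until the pencil line lies right along the block's edge, all the way across. Finish while still gripping the push block and holding the plank down flat on the sawing block (it would tip over if you let go), and leave the other things on the desk alone.

Things in the scene. Friction and masses are not known exactly. Their poses are not given: they have to be found in the camera images.
- saw_block: The sawing block: a plain solid wooden block fixed to the desk, 260 long (its x) x 130 wide (its y) x 60 mm high. Origin: centre of its underside, z up. Its +x points outward, roughly to the robot's left, to the end over which the plank is to be slid.
- block_edge (a point): Middle of the sawing block's top edge at its outward end, 60 mm above the desk: 130 mm along +x from the block's centre. Axes as the block's; the edge runs along y.
- plank: Loose plywood plank lying flat on the sawing block, 360 (its x) x 90 (its y) x 12 mm thick, about 0.3 kg, evenly spread. Origin: centre of its underside, z up; +x points outward, within 0.1 rad of the block's +x. The line starts 75 to 145 mm inside the edge. With the line at the edge, its centre of mass is 50 mm beyond it: it tips unless held down; the push block's weight is not enough.
- line_mid (a point): Middle of the pencil line, a thin dark line 3 mm wide straight across the plank's top and sides, 50 mm from the plank's centre towards the inner end (plank x = -50 mm). The point lies on the plank's top face.
- line_left (a point): End of the pencil line at the plank's +y side (plank x = -50, y = +45 mm), on the top face.
- line_right (a point): End of the pencil line at the plank's -y side (plank x = -50, y = -45 mm), on the top face.
- dowels (a point): Point on the plank's top face midway between the two dowels, at plank x = -140 mm, 90 mm inward of the pencil line. The dowels are upright pins 10 mm thick with tapered tips, 16 mm tall above the plank, at plank y = -30 and +30 mm.
- push_block: Push block, loose on the desk at the robot's right: wooden plate 50 (its x) x 90 (its y) x 12 mm with a square post 26 x 26 mm rising 55 mm from its middle; 60 g. Two 13 mm through holes at x = 0, y = -30 and +30 mm fit the dowels, either way round. Origin: centre of underside, z up. Seated, its origin is at the point dowels, its y along the plank's y, and the dowels stand 4 mm out of the plate.
- mug: White mug, 76 mm wide, 90 mm tall; bystander, leave alone. Origin: centre of underside.
- glue: White glue bottle, 50 mm wide, 120 mm tall; bystander, leave alone. Origin: centre of underside.
- toy_loader: Toy wheel loader, about 120 x 72 x 80 mm; bystander, leave alone. Origin: centre of underside.
Not all that is in view belongs to the job. Of the things shaped like the push_block, the wooden one is meant.

How it is judged (in metres and radians):
On the way:
1. the push block is seated flush over both dowels while the pencil line is still at least 30 mm inside the edge (x of push_block in the frame of dowels between -0.005 and 0.005 m and y of push_block in the frame of dowels between -0.005 and 0.005 m and z of push_block in the frame of dowels between -0.003 and 0.003 m and angle between the z axis of push_block and the z axis of plank, either way round below 0.05 rad and x of line_mid in the frame of block_edge below -0.03 m), for 0.1 s.
At the end, for the whole second after the job is handed in: Push block over both dowels (flush within 3 mm, 5 mm sideways), still gripped (over 1 N); both ends of the line within 5 mm of the edge, its middle within 30 mm of the edge's middle; plank at rest, lying on the block (3 mm), level within 0.04 rad; bystanders within 30 mm of their places (x of push_block in the frame of dowels between -0.005 and 0.005 m and y of push_block in the frame of dowels between -0.005 and 0.005 m and z of push_block in the frame of dowels between -0.003 and 0.003 m and angle between the z axis of push_block and the z axis of plank, either way round below 0.05 rad and x of line_left in the frame of block_edge between -0.005 and 0.005 m and x of line_right in the frame of block_edge between -0.005 and 0.005 m and z of line_mid in the frame of block_edge between 0.009 and 0.015 m and angle between plank's own z axis and vertical below 0.04 rad and y of line_mid in the frame of block_edge between -0.03 and 0.03 m and contact force between the fingers and push_block above 1 N and linear speed of plank below 0.01 m/s and contact force between plank and saw_block above 0.3 N and distance of each of mug, glue, toy_loader from where it was at the start of the episode below 0.03 m); the arm keeps its last pose, push and grip.
It fails at once if the plank tips by more than 0.2 rad (angle between plank's own z axis and vertical above 0.2 rad).
It fails at once if the mug is moved by more than 30 mm (distance of mug from where it was at the start of the episode above 0.03 m).
It fails at once if the glue bottle is moved by more than 30 mm (distance of glue from where it was at the start of the episode above 0.03 m).
It fails at once if the toy loader is moved by more than 30 mm (distance of toy_loader from where it was at the start of the episode above 0.03 m).
It also fails if it takes over 45 s, if anything falls off the work surface, if the arm or the gripper's body presses on something with over 40 N, if the wrist force passes 120 N, or if a joint passes its speed limit or range.

ROBOT

A 7-joint arm with a two-finger parallel gripper is mounted at the origin on the work surface. World frame = base frame: x ahead of the robot, y to its left, z up, the work surface at z = 0. Lengths are in m, angles in degrees, forces in N, time in s.
With the tool pointing down it reaches from about 0.425 to 0.875 m from the base axis. Payload 4.7 kg.
Tool frame: the origin (TCP) lies on the front face of the gripper's body, between the roots of the fingers; the fingertips stand 70 mm ahead of it and the grasp point (between the pads) lies 51 mm ahead of it; z points along the fingers, y is the direction in which the jaws open and shut (so a half turn about z gives the same grasp; the last joint's range is limited). The gripper opens to 87 mm and grips with 3 to 60 N. Pads are 19 mm wide; open, the fingers measure 117 mm over their backs; the gripper's body (75 mm by 190 mm) begins 51 mm behind the grasp point.
Start: joints at [-63.134, 18.392, -4.016, 83.108, 1.295, 78.541, -3.26], TCP at [0.286, 0.584, 0.292] pointing down, gripper open.
Joint ranges: [-163.93, 163.93], [-17.29, 119.83], [-79.2, 71.16], [3.27, 140.29], [-89.18, 269.18], [5.43, 117.66], [-154.24, 154.24]. Speed limits (degrees/s): [147.25, 147.25, 180, 180, 180, 180, 180].

INTERFACE

Orientations are given as [roll, pitch, yaw] about the fixed x, y, z axes, in that order (R = Rz(yaw) Ry(pitch) Rx(roll)).
In Python, from cell import env gives the robot as it stands.
- The arm moves only by the tool drive_tool, never from a script. Its argument "commands" is a list of rows, each a list of 7 numbers: the shift along the tool's x, y, z in cm, then the turn, a rotation vector about the tool's x, y, z in degrees, then the opening, from 0 (shut) to 1 (fully open). In form: [[tx, ty, tz, rx, ry, rz, hand], ...]. A call has 1 to 20 rows; each row shifts and turns the commanded pose from where the row before left it, along the tool's axes as they then stand; what a row does not reach is not made up. A row lasts 1/12 s, in which the tool goes at most 41.7 mm and 7.16 degrees, less where a joint would pass 70% of its speed; a pose out of reach is approached as far as the arm can. A call is refused whole if a number of a shift passes 4.17 or a number of a turn 7.16, either way. A call with a gripper value outside its range is refused whole. The fingers move at their own pace and stop on an object; "force" is the grip in N (left out, the last holds). Time passes only in rows, so rows that do not move let the fingers close. It gives the time, the measured TCP pose, the force and the opening at its end, in the units of the state.
- env.get_obs(): the state, without advancing time (a new reading comes with each control period).
- env.read_camera(name): name is "scene" or "top" or "wrist"; returns a dict with "img" (384x512x3 uint8, blue, green, red), "mtx" (3x3 intrinsics, pixels), "pose" (4x4, takes a point from camera to world coordinates). Camera axes: x right, y down, z forward; pixel columns grow to the right and rows downward; lengths in m; the calibration is good to about 2 mm. A picture is of the moment at which its call begins. There is no depth.
- env.sign_off(): hands the job in, once; it reports no verdict.
The state is a dict: "time_s": time; "qpos": joint angles; "joint_velocities": joint speeds; "effort": joint torques, N m; "tool_pos": TCP position; "tool_rot": TCP orientation; "force": force on the tool from outside, world axes, zero at the start; "wrist_torque": the same for the moment, N m; "grip_width": finger opening in m.
Only numpy, scipy, OpenCV 4.12 (cv2) and the standard library are available. Lean on these libraries where they do the work, as an engineer would, in place of code of your own. Each camera call takes 0.05 s, during which the arm holds its last target.

## Working session

There is one attempt and no reset: what is moved stays moved. The work goes in short steps, Python scripts to look and compute and a tool call to move; the robot and the scene stay as the last step left them, time stands still between calls to the robot, and variables do not carry over. Pictures are saved under pics/ and viewed, and the job is handed in when it is done.

Besides the shell and the picture viewer there is one more tool, called after "Request:" as name(argument=value, ...), one argument or row to a line, values as JSON. drive_tool: Moves the arm, as the interface text tells. Its arguments: {"type":"object","properties":{"commands":{"type":"array"},"force":{"type":"number"}},"required":["commands"]}

```bash
mkdir -p pics; ls; python3 - <<'E'
from cell import env
import cv2
o=env.get_obs()
print({k:o[k] for k in ("time_s","tool_pos","tool_rot","force","grip_width")})
for n in("scene","top","wrist"):
    c=env.read_camera(n); cv2.imwrite(f"pics/{n}0.png",c["img"]); print(n,c["mtx"].tolist(),c["pose"].round(4).tolist())
E
```

```text
pics
{'time_s': 0.0, 'tool_pos': array([0.28542419, 0.58351258, 0.29114027]), 'tool_rot': array([-1.79889004e+02,  6.15360276e-03,  1.53939454e+02]), 'force': array([-0.19880709,  0.07988173,  0.02726414]), 'grip_width': 0.08750499965870705}
scene [[402.89501363657763, 0.0, 255.20549599956198], [0.0, 402.89501363657763, 185.87216853675804], [0.0, 0.0, 1.0]] [[-0.1385, 0.5138, -0.8467, 1.3695], [0.9903, 0.0842, -0.1109, -0.016], [0.0143, -0.8538, -0.5204, 0.576], [0.0, 0.0, 0.0, 1.0]]
top [[387.2170492038394, 0.0, 248.9726469421818], [0.0, 387.2170492038394, 197.77798509336714], [0.0, 0.0, 1.0]] [[-0.0256, -0.9973, 0.0686, 0.4937], [-0.9994, 0.024, -0.0235, -0.0857], [0.0218, -0.0692, -0.9974, 0.9152], [0.0, 0.0, 0.0, 1.0]]
wrist [[282.43652808105037, 0.0, 256.5219973435885], [0.0, 282.43652808105037, 192.8861418125242], [0.0, 0.0, 1.0]] [[0.4393, 0.8609, 0.2567, 0.216], [0.8983, -0.4207, -0.1266, 0.6183], [-0.001, 0.2862, -0.9582, 0.3851], [0.0, 0.0, 0.0, 1.0]]
```

View pics/top0.png

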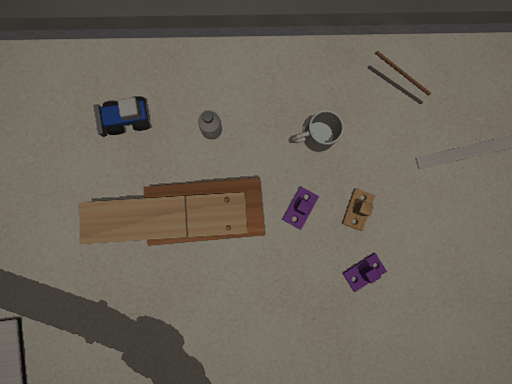

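View pics/scene0.png

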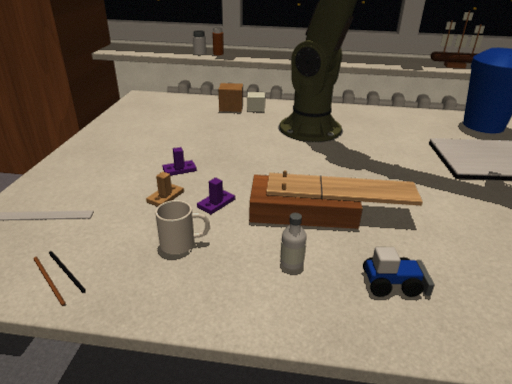

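View pics/wrist0.png

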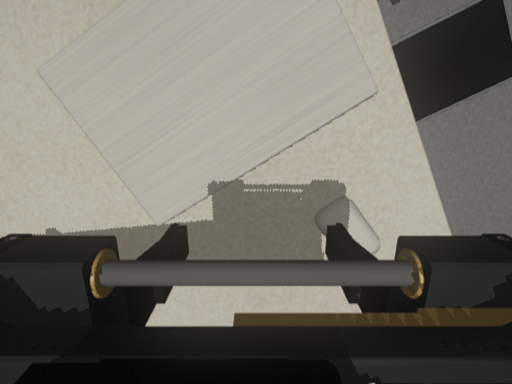

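Top view: blue loader (124,115), glue (209,124), mug (322,130). The plank lies on the block with its line at x≈186 and its dowels at about (227,200) and (228,228). Candidates shaped like the push block are purple (300,207), orange-brown wood (359,209) and purple (365,272). The wooden one at (359,209) fits the description. I'll confirm it in a crop and measure.

```bash
cat > h.py <<'E'
import numpy as np, cv2
from cell import env
def ray(c,uv,z):
    K,T=c["mtx"],c["pose"]; out=[]
    for u,v in np.atleast_2d(uv):
        d=T[:3,:3]@np.linalg.solve(K,[u,v,1.]); out.append(T[:3,3]+d*(z-T[2,3])/d[2])
    return np.array(out)
def proj(c,P):
    T=np.linalg.inv(c["pose"]); p=(T[:3,:3]@np.atleast_2d(P).T).T+T[:3,3]; q=(c["mtx"]@p.T).T
    return q[:,:2]/q[:,2:]
def crop(img,x0,y0,x1,y1,s,name): cv2.imwrite("pics/"+name,cv2.resize(img[y0:y1,x0:x1],None,fx=s,fy=s,interpolation=cv2.INTER_CUBIC))
E
python3 - <<'E'
from h import *
c=env.read_camera("top"); img=c["img"]
crop(img,330,175,400,245,8,"pb.png"); crop(img,70,170,280,250,3.8,"pl.png")
hsv=cv2.cvtColor(img,cv2.COLOR_BGR2HSV)
for p in [(352,215),(100,220),(220,215),(255,185),(260,220),(150,190),(300,300),(186,215)]: print(p,hsv[p[1],p[0]])
E
```

```text
(352, 215) [ 16 126 115]
(100, 220) [ 16 109 122]
(220, 215) [ 15 110 123]
(255, 185) [ 12 151  86]
(260, 220) [ 13 151 105]
(150, 190) [ 12 150  90]
(300, 300) [ 17  41 119]
(186, 215) [17 38 60]
```

View pics/pb.png

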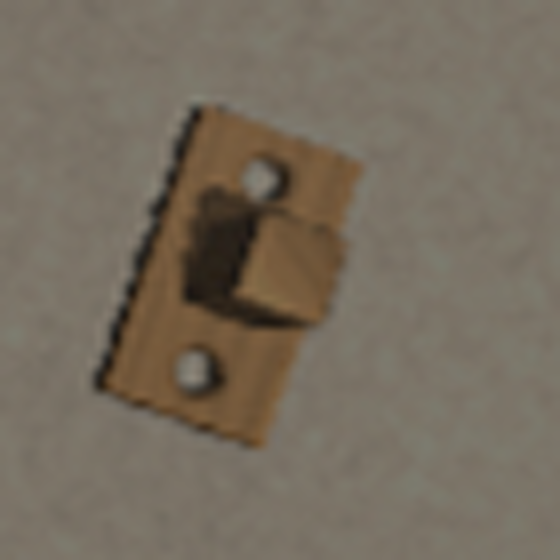

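View pics/pl.png

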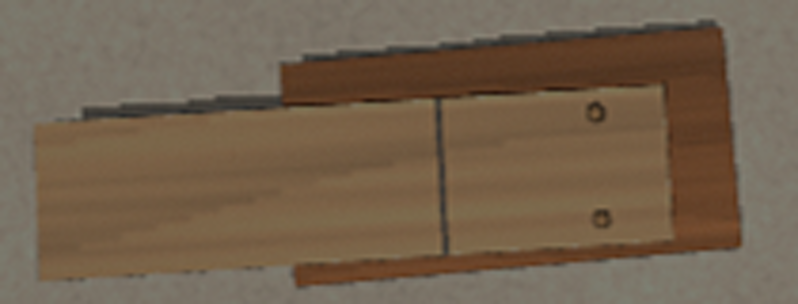

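The crop confirms it: a wood-grain plate with two holes and a post. Now the measurements.

```bash
cat > meas.py <<'E'
from h import *
def px(x0,y0,s,P): return (np.array(P,float)+.5)/s-.5+np.array([x0,y0])
np.set_printoptions(precision=4,suppress=True)
c=env.read_camera("top")
b=ray(c,px(70,170,3.8,[(281,63),(720,28),(740,245),(297,285)]),.06)
print("block",b[:,:2].tolist(),[np.linalg.norm(b[i]-b[(i+1)%4]).round(4) for i in range(4)])
p=ray(c,px(70,170,3.8,[(35,125),(664,85),(671,241),(40,280)]),.072)
print("plank",p[:,:2].tolist(),[np.linalg.norm(p[i]-p[(i+1)%4]).round(4) for i in range(4)])
l=ray(c,px(70,170,3.8,[(438,98),(446,255)]),.072); print("line",l)
d=ray(c,px(70,170,3.8,[(595,112),(601,218)]),.088); print("dowel tips",d,np.linalg.norm(d[0]-d[1]))
q=ray(c,px(330,175,8,[(200,105),(362,163),(262,448),(100,388)]),.012)
print("pb",q,q.mean(0),[np.linalg.norm(q[i]-q[(i+1)%4]).round(4) for i in range(4)])
hh=ray(c,px(330,175,8,[(264,177),(198,371)]),.012);print("holes",hh,hh.mean(0),np.linalg.norm(hh[0]-hh[1]))
pt=ray(c,px(330,175,8,[(292,266)]),.067); print("post top",pt)
for n,v in [("block y",b[0]+b[1]-b[2]-b[3]),("plank x",p[0]-p[1]+p[3]-p[2]),("line",l[0]-l[1]),("dow",d[0]-d[1]),("pb y",q[0]+q[1]-q[2]-q[3]),("block x",b[0]-b[1]+b[3]-b[2]),("holes",hh[0]-hh[1])]: print(n,np.degrees(np.arctan2(v[1],v[0])))
E
python3 meas.py
```

```text
block [[0.5836613259918981, 0.12599152276722975], [0.5982597218436597, -0.12953789255981676], [0.47152625524768615, -0.13766924026273486], [0.45529513765127133, 0.11772971808477374]] [np.float64(0.2559), np.float64(0.127), np.float64(0.2559), np.float64(0.1286)]
plank [[0.5502379453469318, 0.26230833453109476], [0.5645654938769679, -0.09580227723634108], [0.47513914946208696, -0.0975856393745709], [0.46249084378331373, 0.2591142685545272]] [np.float64(0.3584), np.float64(0.0894), np.float64(0.3569), np.float64(0.0878)]
line [[0.5602 0.0338 0.072 ]
 [0.4705 0.0305 0.072 ]]
dowel tips [[ 0.5489 -0.0564  0.088 ]
 [ 0.4893 -0.0585  0.088 ]] 0.059596568573837876
pb [[ 0.5736 -0.3564  0.012 ]
 [ 0.5554 -0.4037  0.012 ]
 [ 0.4725 -0.3702  0.012 ]
 [ 0.4913 -0.3233  0.012 ]] [ 0.5232 -0.3634  0.012 ] [np.float64(0.0507), np.float64(0.0893), np.float64(0.0505), np.float64(0.0888)]
holes [[ 0.5519 -0.3744  0.012 ]
 [ 0.4955 -0.3523  0.012 ]] [ 0.5237 -0.3634  0.012 ] 0.06060963627558204
post top [[ 0.5236 -0.3635  0.067 ]]
block y 3.67687179595777
plank x 92.1612293520682
line 2.0860140647275673
dow 1.9964828799870409
pb y -21.961787550833495
block x 93.45305131095623
holes -21.35643490093549
```

Request:
drive_tool(
  commands=[
    [0,0,0,0,0,-4.5,1],
    [-3.5,-1.67,0,0,0,0,1],
    [-3.5,-1.67,0,0,0,0,1],
    [-3.5,-1.67,0,0,0,0,1],
    [-3.5,-1.67,0,0,0,0,1],
    [-3.5,-1.67,0,0,0,0,1],
    [-3.5,-1.67,0,0,0,0,1],
    [-3.5,-1.67,0,0,0,0,1],
    [-3.5,-1.67,0,0,0,0,1],
    [-3.5,-1.67,0,0,0,0,1],
    [-3.5,-1.67,0,0,0,0,1],
    [0,0,0,0,0,0,1],
  ],
)

```text
time_s: 1.25
tool_pos: [0.556, 0.2901, 0.2923]
tool_rot: [-179.8, 0.3, 157.7]
force: [0.6, -3.4, 1.1]
grip_width: 0.0866
```

```bash
cat > st.py <<'E'
import sys,numpy as np
from cell import env
np.set_printoptions(precision=4,suppress=True)
o=env.get_obs()
print("t",o["time_s"],"q",np.array(o["qpos"]).round(1),"pos",o["tool_pos"],"rot",o["tool_rot"],"F",o["force"],"M",o["wrist_torque"],"g",o["grip_width"])
if len(sys.argv)>3:
    t=np.array([float(a) for a in sys.argv[1:4]]); d=t-o["tool_pos"]
    yaw=float(sys.argv[4]) if len(sys.argv)>4 else o["tool_rot"][2]
    y=np.radians(yaw)   # axes after turning to the asked yaw
    w=o["tool_rot"][2]; print("turn z",-((yaw-w+180)%360-180),"shift cm",100*np.array([d[0]*np.cos(y)+d[1]*np.sin(y), d[0]*np.sin(y)-d[1]*np.cos(y), -d[2]]), "norm",np.linalg.norm(d)*100)
E
python3 st.py .5235 -.3634 .29 158.5
```

```text
t 1.25 q [-36.9  15.4   8.3  87.1  -1.8  77.6  39.1] pos [0.556  0.2901 0.2923] rot [-179.7883    0.3447  157.6782] F [ 0.6238 -3.4109  1.1191] M [-0.1157 -0.0663 -0.0192] g 0.08659511664029179
turn z -0.8217850833020179 shift cm [-20.9242 -61.9956   0.2257] norm 65.43182997676105
```

Request:
drive_tool(
  commands=[
    [-1.16,-3.44,0,0,0,-0.8,1],
    [-1.16,-3.44,0,0,0,0,1],
    [-1.16,-3.44,0,0,0,0,1],
    [-1.16,-3.44,0,0,0,0,1],
    [-1.16,-3.44,0,0,0,0,1],
    [-1.16,-3.44,0,0,0,0,1],
    [-1.16,-3.44,0,0,0,0,1],
    [-1.16,-3.44,0,0,0,0,1],
    [-1.16,-3.44,0,0,0,0,1],
    [-1.16,-3.44,0,0,0,0,1],
    [-1.16,-3.44,0,0,0,0,1],
    [-1.16,-3.44,0,0,0,0,1],
    [-1.16,-3.44,0,0,0,0,1],
    [-1.16,-3.44,0,0,0,0,1],
    [-1.16,-3.44,0,0,0,0,1],
    [-1.16,-3.44,0,0,0,0,1],
    [-1.16,-3.44,0,0,0,0,1],
    [-1.16,-3.44,0,0,0,0,1],
    [0,0,0,0,0,0,1],
    [0,0,0,0,0,0,1],
  ],
)

```text
time_s: 2.92
tool_pos: [0.5236, -0.3557, 0.2918]
tool_rot: [-179.9, -0.0, 158.9]
force: [0.1, 1.5, 0.2]
grip_width: 0.0867
```

```bash
python3 st.py .5235 -.3634 .12 158.5; python3 - <<'E'
from h import *
c=env.read_camera("wrist"); cv2.imwrite("pics/w1.png",c["img"]); print(proj(c,[[.5235,-.3634,.067],[.5519,-.3744,.012],[.4955,-.3523,.012]]))
E
```

```text
t 2.9167 q [  4.9  18.   33.7  86.9 -10.   78.2 108.3] pos [ 0.5236 -0.3557  0.2918] rot [-179.9184   -0.0474  158.9378] F [0.0829 1.4599 0.2024] M [ 0.0797 -0.0127  0.0056] g 0.08666772017892609
turn z 0.4377649944206894 shift cm [-0.2742 -0.7235 17.1839] norm 17.20133388295165
[[249.97799249 180.68365298]
 [250.9925668  192.38237829]
 [251.00341571 148.33891594]]
```

View pics/w1.png

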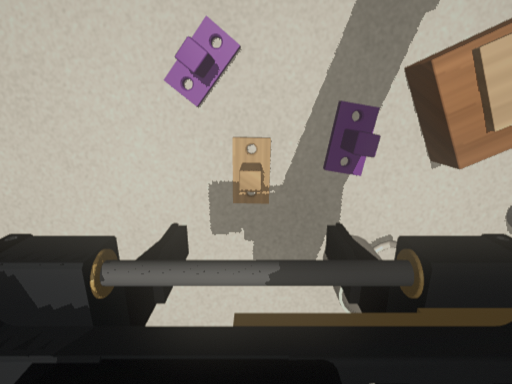

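Wrist view: the wooden block is at (251,170), matching the projected measurement, and its hole line is square to the jaws. Descending.

Request:
drive_tool(
  commands=[
    [-0.14,-0.36,2.8,0,0,0.4,1],
    [-0.13,-0.36,2.8,0,0,0,1],
    [0,0,2.8,0,0,0,1],
    [0,0,2.8,0,0,0,1],
    [0,0,2.8,0,0,0,1],
    [0,0,2.6,0,0,0,1],
    [0,0,2.0,0,0,0,1],
    [0,0,1.2,0,0,0,1],
    [0,0,0.6,0,0,0,1],
    [0,0,0,0,0,0,1],
    [0,0,0,0,0,0,1],
  ],
  force=15,
)

```text
time_s: 3.88
tool_pos: [0.5258, -0.3604, 0.0892]
tool_rot: [180.0, 0.1, 158.9]
force: [-0.2, -0.3, 1.5]
grip_width: 0.0868
```

```bash
python3 st.py .5235 -.3634 .088 158.5; python3 - <<'E'
from h import *
c=env.read_camera("wrist"); cv2.imwrite("pics/w2.png",c["img"])
E
```

```text
t 3.8833 q [  8.2  28.9  30.3  97.8 -16.8  57.7 113.3] pos [ 0.5258 -0.3604  0.0892] rot [179.9896   0.0823 158.8938] F [-0.2113 -0.3317  1.5235] M [-0.0134  0.0011  0.0476] g 0.08681785125453934
turn z 0.393756266001958 shift cm [ 0.1064 -0.365   0.1228] norm 0.3995607638370782
```

View pics/w2.png

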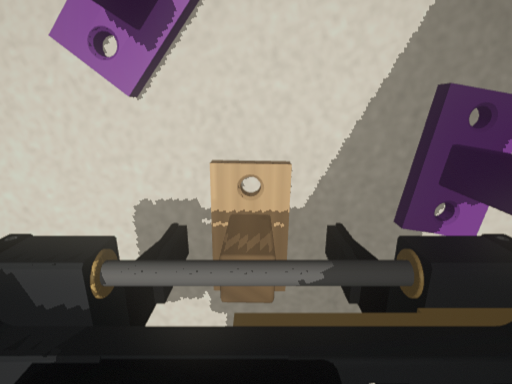

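Block sits between the fingers (post ~u 247, v 260), clear of the purple ones. Correct a little and close.

Request:
drive_tool(
  commands=[
    [0.1,-0.36,0.1,0,0,0.3,1],
    [0,0,0,0,0,0,0],
    [0,0,0,0,0,0,0],
    [0,0,0,0,0,0,0],
    [0,0,0,0,0,0,0],
    [0,0,0,0,0,0,0],
    [0,0,0,0,0,0,0],
    [0,0,0,0,0,0,0],
    [0,0,0,0,0,0,0],
  ],
  force=30,
)

```text
time_s: 4.68
tool_pos: [0.5227, -0.3636, 0.0872]
tool_rot: [180.0, -0.0, 158.5]
force: [0.9, -0.3, 0.3]
grip_width: 0.0417
```

```bash
python3 st.py .5235 -.3634 .088 158.5
```

```text
t 4.6833 q [  8.5  29.   30.4  98.  -16.9  57.6 113.5] pos [ 0.5227 -0.3636  0.0872] rot [179.9928  -0.0032 158.5449] F [ 0.8948 -0.2805  0.3395] M [-0.0601  0.055  -0.0271] g 0.041702478047283414
turn z 0.04485563266254644 shift cm [-0.0637  0.0461 -0.0799] norm 0.11209790072622991
```

Still closing (41.7 mm); wait more, then lift.

Request:
drive_tool(
  commands=[
    [0,0,0,0,0,0,0],
    [0,0,0,0,0,0,0],
    [0,0,0,0,0,0,0],
    [0,0,0,0,0,0,0],
    [0,0,0,0,0,0,0],
    [0,0,0,0,0,0,0],
  ],
)

```text
time_s: 5.18
tool_pos: [0.5227, -0.3636, 0.0872]
tool_rot: [180.0, 0.0, 158.5]
force: [0.7, -0.8, -0.9]
grip_width: 0.0256
```

```bash
python3 st.py .519 -.0573 .21 182.05
```

```text
t 5.1833 q [  8.5  29.   30.4  98.  -16.9  57.6 113.5] pos [ 0.5227 -0.3636  0.0872] rot [179.9973   0.0024 158.542 ] F [ 0.7177 -0.7587 -0.9161] M [ 0.0269 -0.0191 -0.0259] g 0.025600743152770094
turn z -23.50795104433189 shift cm [ -0.7222  30.6285 -12.2769] norm 33.005271653615345
```

Request:
drive_tool(
  commands=[
    [0,0,-1.5,0,0,0,0],
    [0,0,-3.2,0,0,0,0],
    [0,0,-3.2,0,0,0,0],
    [0,0,-3.2,0,0,-3.5,0],
    [0,0,-1.2,0,0,-5,0],
    [0,0,0,0,0,-5,0],
    [0,0,0,0,0,-5,0],
    [0,0,0,0,0,-5,0],
    [-0.09,3.8,0,0,0,0,0],
    [-0.09,3.8,0,0,0,0,0],
    [-0.09,3.8,0,0,0,0,0],
    [-0.09,3.8,0,0,0,0,0],
    [-0.09,3.8,0,0,0,0,0],
    [-0.09,3.8,0,0,0,0,0],
    [-0.09,3.8,0,0,0,0,0],
    [-0.09,3.0,0,0,0,0,0],
    [0,0.9,0,0,0,0,0],
    [0,0,0,0,0,0,0],
    [0,0,0,0,0,0,0],
    [0,0,0,0,0,0,0],
  ],
)

```text
time_s: 6.85
tool_pos: [0.519, -0.0608, 0.2103]
tool_rot: [-179.9, 0.0, -178.1]
force: [-0.7, -0.3, -1.6]
grip_width: 0.0255
```

```bash
python3 st.py .519 -.0573 .185 182.05;  python3 - <<'E'
from h import *
for n in("top","wrist","scene"):
    c=env.read_camera(n); cv2.imwrite(f"pics/{n}3.png",c["img"])
    if n=="top": crop(c["img"],70,150,280,270,3.8,"top3c.png")
    if n=="scene": crop(c["img"],230,130,430,240,4,"scene3c.png")
    print(n,proj(c,[[.5489,-.0564,.088],[.4893,-.0585,.088]]))
E
```

```text
t 6.85 q [-14.4   6.1  19.3 107.9  -2.1  66.3  97.6] pos [ 0.519  -0.0608  0.2103] rot [-179.9397    0.0052 -178.1112] F [-0.7446 -0.2963 -1.6079] M [0.039  0.0383 0.0196] g 0.02553992074940137
turn z -0.16121199200324554 shift cm [-0.0162  0.3508  2.5298] norm 2.554099042156638
top [[226.20471396 199.10482033]
 [227.79521455 227.01793219]]
wrist [[260.8573663  241.64145713]
 [260.9594638  172.3246895 ]]
scene [[283.39022339 182.31947171]
 [284.44570434 170.13870679]]
```

View pics/top3c.png

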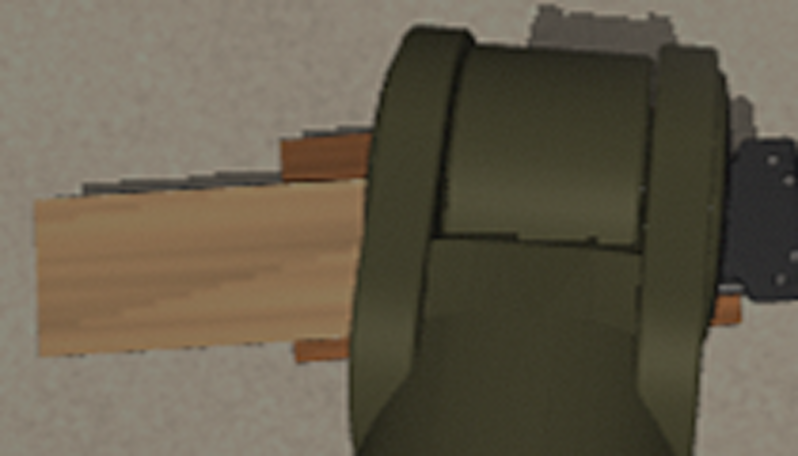

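View pics/wrist3.png

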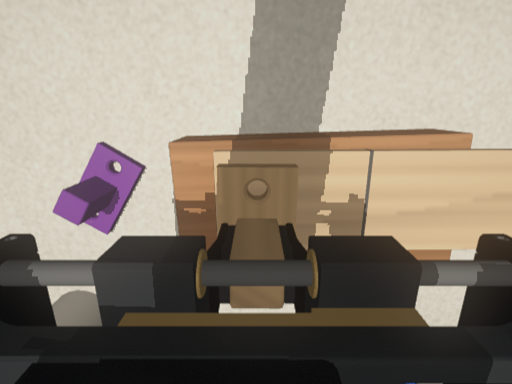

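View pics/scene3c.png

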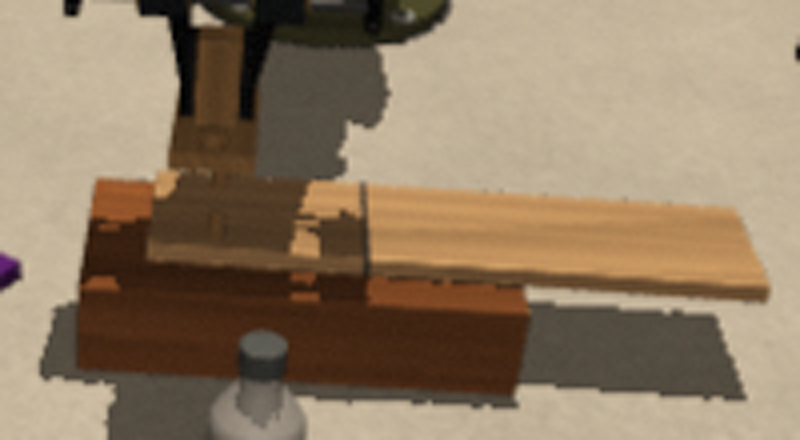

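```bash
python3 - <<'E'
from h import *
np.set_printoptions(precision=4,suppress=True)
c=env.read_camera("wrist"); crop(c["img"],160,130,380,270,3.6,"w3c.png")
z=.2103-.0872+.012
print(ray(c,[[257.5,189],[217,166],[297.5,164.5]],z)); print("exp hole",[.519-.03,-.0608])
print("line",ray(c,[[370,150],[364,248]],.072))
E
```

```text
[[ 0.4896 -0.0609  0.1351]
 [ 0.4758 -0.086   0.1351]
 [ 0.4733 -0.0372  0.1351]]
exp hole [0.489, -0.0608]
line [[0.4712 0.0311 0.072 ]
 [0.5602 0.0387 0.072 ]]
```

View pics/w3c.png

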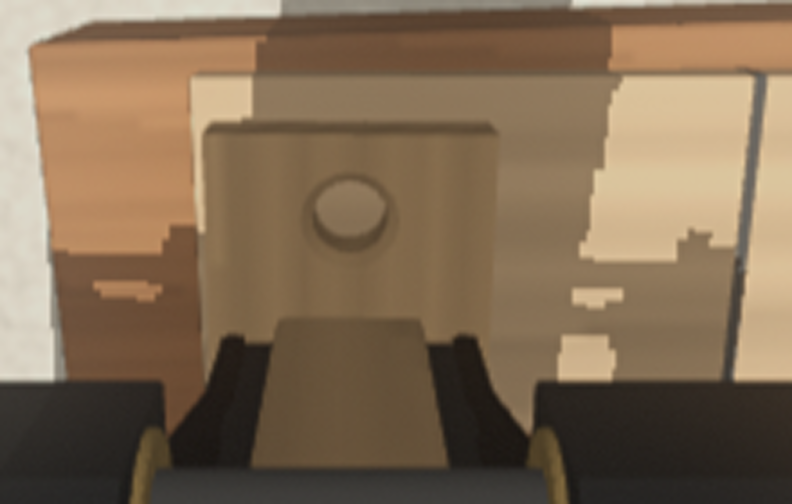

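Request:
drive_tool(
  commands=[
    [0,0.35,1.0,0,0,-0.1,0],
    [0,0,1.4,0,0,0,0],
    [0,0,0,0,0,0,0],
    [0,0,0,0,0,0,0],
  ],
)

```text
time_s: 7.38
tool_pos: [0.5181, -0.0552, 0.1851]
tool_rot: [-180.0, -0.1, -177.9]
force: [-0.4, -0.6, -0.1]
grip_width: 0.0257
```

```bash
python3 st.py .5187 -.0573 .1592 182.05;  python3 - <<'E'
from h import *
for n in("wrist","scene"):
    c=env.read_camera(n)
    if n=="wrist": crop(c["img"],160,130,380,270,3.6,"w4c.png")
    if n=="scene": crop(c["img"],250,130,350,230,6,"s4c.png")
E
```

```text
t 7.3833 q [-14.5   7.5  19.  109.5  -2.7  63.6  97.7] pos [ 0.5181 -0.0552  0.1851] rot [-179.9951   -0.1432 -177.8766] F [-0.3848 -0.5844 -0.0727] M [ 0.0058  0.055  -0.0042] g 0.025674531313098936
turn z 0.07336214103622751 shift cm [-0.0493 -0.2113  2.5922] norm 2.601255197605277
```

View pics/w4c.png

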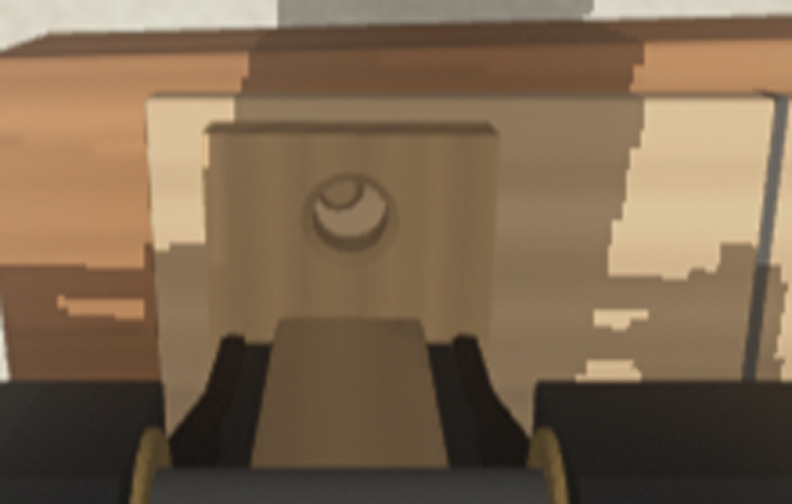

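View pics/s4c.png

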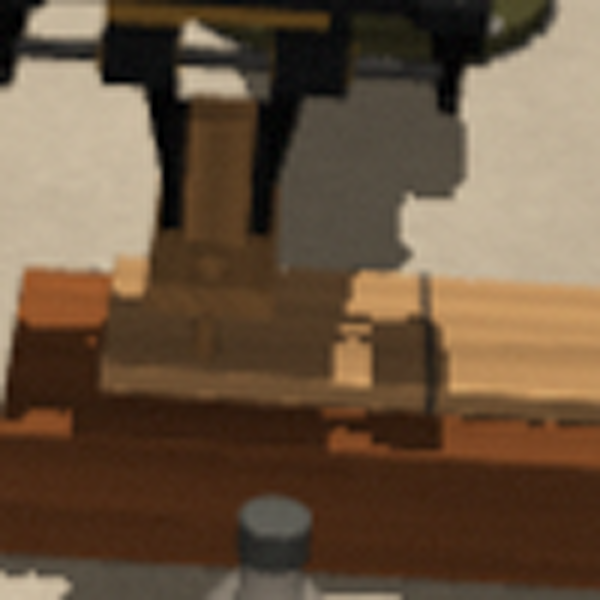

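```bash
python3 - <<'E'
from h import *
np.set_printoptions(precision=4,suppress=True)
c=env.read_camera("wrist"); p=lambda x,y:((x+.5)/3.6-.5+160,(y+.5)/3.6-.5+130)
t=ray(c,[p(341,188)],.088)[0]; h=ray(c,[p(351,213)],.0979)[0]; h2=ray(c,[p(351,213)],.1098)[0]
print(t,h,h2)
E
python3 st.py
```

```text
[ 0.4912 -0.0578  0.088 ] [ 0.4934 -0.0558  0.0979] [ 0.49   -0.0559  0.1098]
t 7.5333 q [-14.5   7.4  19.  109.4  -2.7  63.6  97.7] pos [ 0.5193 -0.0553  0.1867] rot [-179.9958    0.048  -177.8687] F [-0.2433 -0.3245 -0.4466] M [ 0.072   0.0328 -0.0418] g 0.025854591118273887
```

Request:
drive_tool(
  commands=[
    [0,-0.2,0.4,0,0,0.1,0],
    [0,0,0.5,0,0,0,0],
    [0,0,0.4,0,0,0,0],
    [0,0,0.2,0,0,0,0],
    [0,0,0,0,0,0,0],
    [0,0,0,0,0,0,0],
  ],
)

```text
time_s: 8.03
tool_pos: [0.5189, -0.0571, 0.171]
tool_rot: [180.0, -0.0, -178.0]
force: [-0.8, 0.6, -0.8]
grip_width: 0.0259
```

```bash
python3 st.py .5190 -.0573 .1592 182.05;  python3 - <<'E'
from h import *
for n in("wrist","scene"):
    c=env.read_camera(n)
    if n=="wrist": crop(c["img"],160,130,380,270,3.6,"w5c.png")
E
```

```text
t 8.0333 q [-14.3   8.4  19.1 110.3  -3.1  61.8  98.1] pos [ 0.5189 -0.0571  0.171 ] rot [ 179.9978   -0.0256 -177.9598] F [-0.8078  0.6315 -0.8156] M [ 0.0844 -0.0361  0.0008] g 0.025852018426397123
turn z -0.009812275695594508 shift cm [-0.013  -0.023   1.1828] norm 1.1830457349750148
```

View pics/w5c.png

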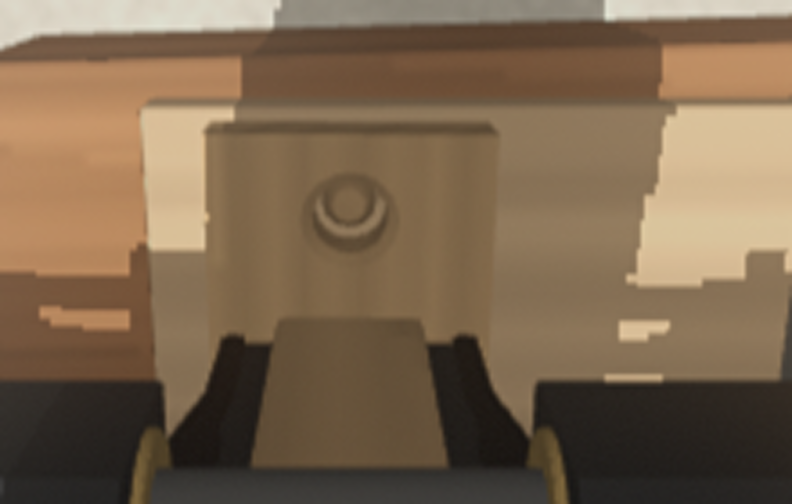

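The dowel tip is centred in the hole and there is no contact force. Continue down.

Request:
drive_tool(
  commands=[
    [0,0,0.4,0,0,0,0],
    [0,0,0.4,0,0,0,0],
    [0,0,0.2,0,0,0,0],
    [0,0,0,0,0,0,0],
  ],
)

```text
time_s: 8.47
tool_pos: [0.5185, -0.057, 0.1605]
tool_rot: [180.0, -0.1, -178.0]
force: [-0.6, 1.6, 0.0]
grip_width: 0.0259
```

```bash
python3 st.py .5190 -.0573 .1592 182.05
```

```text
t 8.4667 q [-14.2   9.1  19.  110.9  -3.4  60.6  98.4] pos [ 0.5185 -0.057   0.1605] rot [ 179.9967   -0.0742 -177.9513] F [-0.5757  1.5787  0.0451] M [ 0.0667 -0.0206  0.0298] g 0.025940214523741345
turn z -0.0012809115758045664 shift cm [-0.0455 -0.0298  0.1281] norm 0.1391371756470084
```

Request:
drive_tool(
  commands=[
    [0,0,0.15,0,0,0,0],
    [0,0,0.1,0,0,0,0],
    [0,0,0,0,0,0,0],
    [0,0,0,0,0,0,0],
  ],
)

```text
time_s: 8.8
tool_pos: [0.5191, -0.0571, 0.1591]
tool_rot: [180.0, 0.0, -178.0]
force: [-1.2, -0.6, 2.5]
grip_width: 0.0255
```

```bash
python3 st.py .5190 -.0573 .1592 182.05
```

```text
t 8.8 q [-14.2   9.2  19.  110.9  -3.5  60.4  98.4] pos [ 0.5191 -0.0571  0.1591] rot [ 179.9924    0.0185 -177.9591] F [-1.2148 -0.6499  2.4839] M [-0.0777  0.4216 -0.0452] g 0.025502531011759613
turn z -0.009057117780571389 shift cm [ 0.0122 -0.0187 -0.0058] norm 0.023036575051539283
```

Request:
drive_tool(
  commands=[
    [0,0,0.1,0,0,0,0],
    [0,0,0,0,0,0,0],
    [0,0,0,0,0,0,0],
  ],
)

```text
time_s: 9.05
tool_pos: [0.5191, -0.0571, 0.1591]
tool_rot: [180.0, 0.0, -178.0]
force: [-4.9, -0.1, 10.2]
grip_width: 0.026
```

```bash
python3 st.py .5190 -.0573 .1592 182.05;python3 - <<'E'
from h import *
for n in("wrist","scene"):
    c=env.read_camera(n)
    if n=="wrist": crop(c["img"],160,130,380,270,3.6,"w6c.png")
    if n=="scene": crop(c["img"],250,130,350,230,6,"s6c.png")
E
```

```text
t 9.05 q [-14.1   9.2  19.  110.9  -3.5  60.4  98.4] pos [ 0.5191 -0.0571  0.1591] rot [ 179.9763    0.0196 -177.9594] F [-4.9202 -0.0629 10.2413] M [ 0.1057  1.0098 -0.0057] g 0.026002695252117434
turn z -0.009363703431404247 shift cm [ 0.0138 -0.0167 -0.0084] norm 0.02324240235557052
```

View pics/w6c.png

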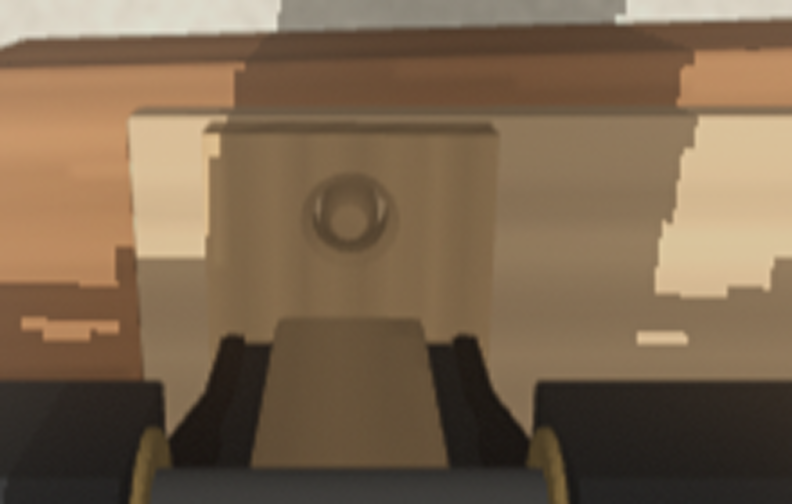

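View pics/s6c.png

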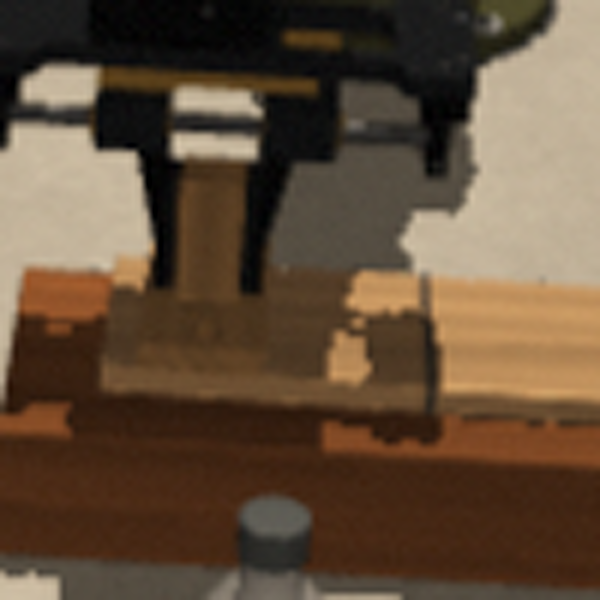

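Seated at TCP z 0.1591, against 0.1592 predicted for flush, with 10 N press; the dowel shows inside the hole. Slide the first 4 cm.

Request:
drive_tool(
  commands=[
    [0.01,0.3,0,0,0,0,0],
    [0.02,0.6,0,0,0,-0.2,0],
    [0.02,0.7,0,0,0,-0.2,0],
    [0.02,0.7,0,0,0,-0.2,0],
    [0.02,0.7,0,0,0,-0.2,0],
    [0.01,0.6,0,0,0,-0.2,0],
    [0.01,0.3,0,0,0,0,0],
    [0,0.1,0,0,0,0,0],
    [0,0,0,0,0,0,0],
    [0,0,0,0,0,0,0],
  ],
)

```text
time_s: 9.98
tool_pos: [0.5175, -0.0195, 0.1593]
tool_rot: [-179.8, 0.2, -177.0]
force: [-0.2, -5.2, 7.1]
grip_width: 0.0258
```

```bash
python3 st.py .5135 .0325 .1592 183.4;python3 - <<'E'
from h import *
c=env.read_camera("top"); crop(c["img"],70,170,280,250,3.8,"t7.png")
c=env.read_camera("scene"); crop(c["img"],250,130,450,240,4,"s7.png")
c=env.read_camera("wrist"); cv2.imwrite("pics/w7.png",c["img"])
E
```

```text
t 9.9833 q [-16.9   8.5  17.3 111.6  -2.7  60.1  94.6] pos [ 0.5175 -0.0195  0.1593] rot [-179.8287    0.1972 -177.0129] F [-0.2011 -5.1553  7.0646] M [-1.068   0.2511  0.1049] g 0.025815569970866217
turn z -0.4128786871109469 shift cm [0.0937 5.2145 0.0078] norm 5.2153236941744545
```

View pics/t7.png

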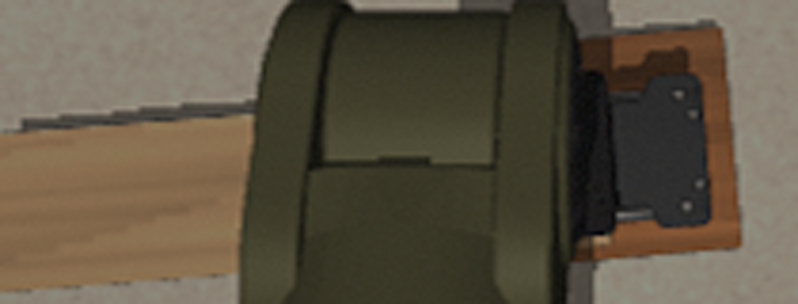

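View pics/s7.png

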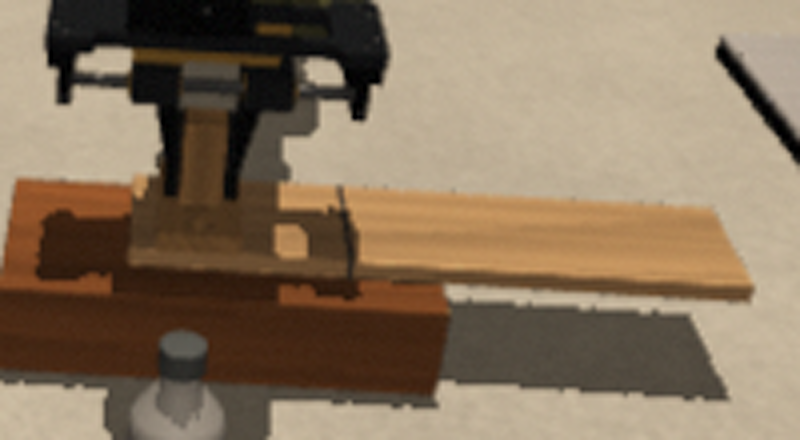

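View pics/w7.png

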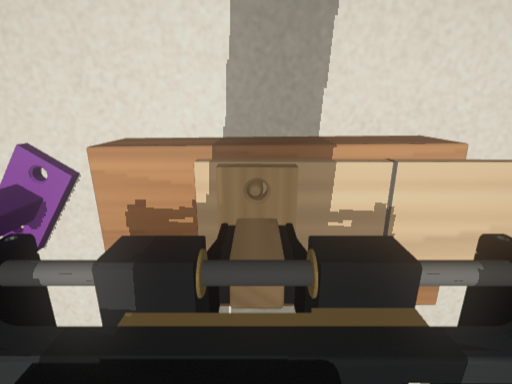

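Request:
drive_tool(
  commands=[
    [0.01,0.3,0.03,0,0,0,0],
    [0.01,0.6,0,0,0,-0.1,0],
    [0.01,0.7,0,0,0,-0.1,0],
    [0.01,0.7,0,0,0,-0.1,0],
    [0.01,0.7,0,0,0,-0.1,0],
    [0.01,0.6,0,0,0,0,0],
    [0.01,0.4,0,0,0,0,0],
    [0,0.2,0,0,0,0,0],
    [0,0,0,0,0,0,0],
    [0,0,0,0,0,0,0],
  ],
)

```text
time_s: 10.97
tool_pos: [0.5147, 0.0222, 0.1593]
tool_rot: [-179.8, 0.2, -176.6]
force: [0.6, -6.5, 7.8]
grip_width: 0.026
```

```bash
python3 st.py .5135 .0325 .1592 183.4;python3 - <<'E'
from h import *
c=env.read_camera("top"); crop(c["img"],70,170,280,250,3.8,"t8.png")
c=env.read_camera("scene"); crop(c["img"],270,140,400,240,6,"s8.png")
c=env.read_camera("wrist"); crop(c["img"],352,110,512,230,5,"w8.png")
E
```

```text
t 10.9667 q [-19.8   8.2  15.4 111.9  -2.3  60.   89.9] pos [0.5147 0.0222 0.1593] rot [-179.8187    0.2204 -176.6215] F [ 0.6148 -6.4795  7.7707] M [-1.1853  0.2259  0.1386] g 0.026003624765380148
turn z -0.021485464783836505 shift cm [0.0631 1.0379 0.0078] norm 1.0398486671383256
```

View pics/s8.png

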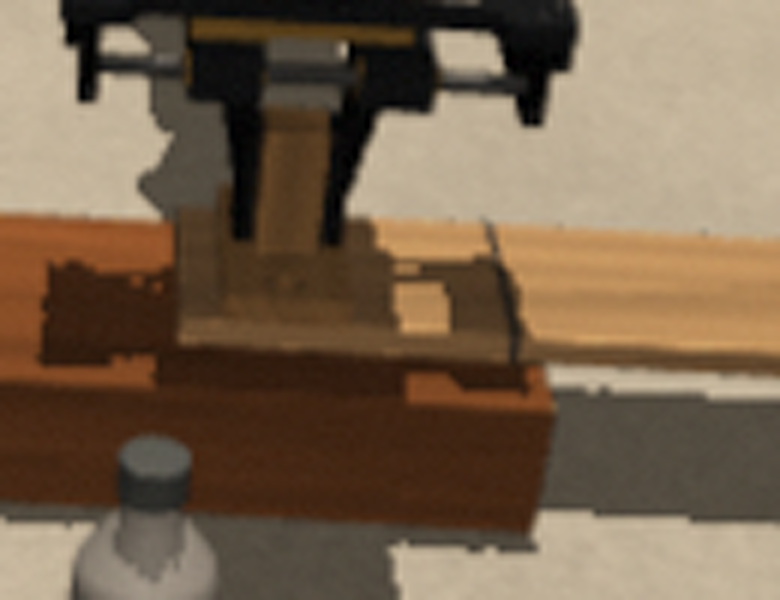

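View pics/w8.png

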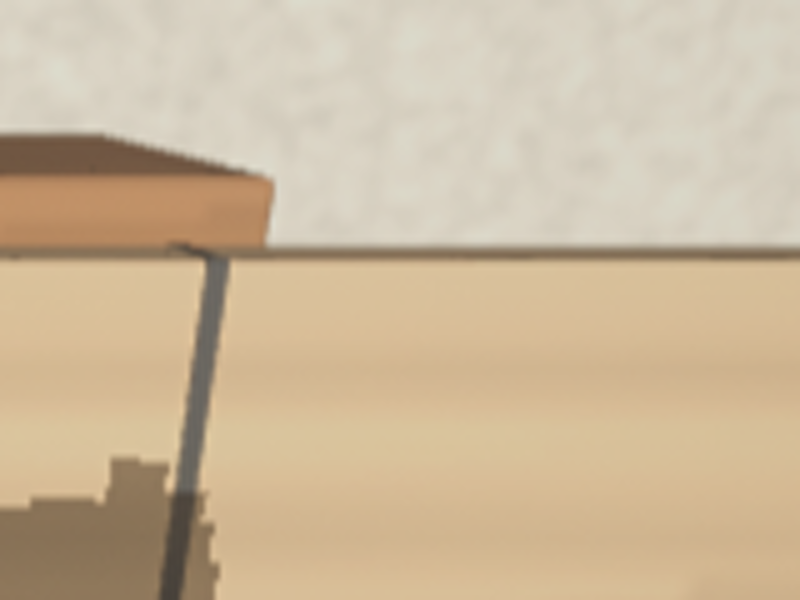

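View pics/t8.png

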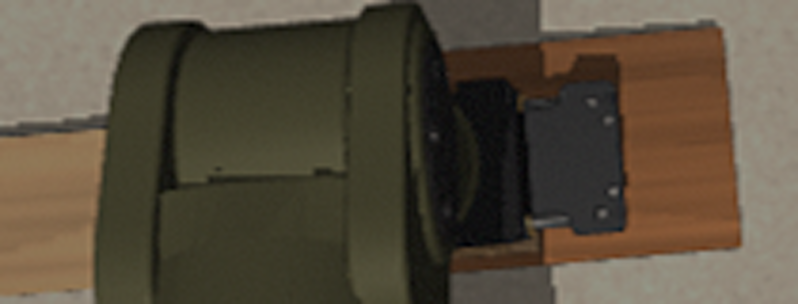

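```bash
cat > fin.py <<'E'
from h import *
np.set_printoptions(precision=4,suppress=True)
def P(x0,y0,s,L): return (np.array(L,float)+.5)/s-.5+np.array([x0,y0])
def rep(name,E,L,ax=np.array([-.061,.998])):
    # edge pts, line pts: gaps along block outward axis
    yv=np.array([ax[1],-ax[0]])
    ec=np.mean(E[:,:2]@ax)
    print(name,"edge u",E[:,:2]@ax,"edge xy",E[:,:2].tolist(),"\n   line u",L[:,:2]@ax,"lat",L[:,:2]@yv,"gap",ec-L[:,:2]@ax,"line ang",np.degrees(np.arctan2(*(L[0]-L[1])[[1,0]]))%180)
E
python3 - <<'E'
from fin import *
c=env.read_camera("wrist")
rep("wrist",ray(c,P(352,110,5,[(273,180),(266,246)]),.06),ray(c,P(352,110,5,[(218,260),(170,595)]),.072))
c=env.read_camera("scene")
rep("scene",ray(c,P(270,140,6,[(553,408),(543,366)]),.06),ray(c,P(270,140,6,[(487,222),(514,338)]),.072))
c=env.read_camera("top")
rep("top0",ray(c,P(70,170,3.8,[(281,63),(297,285)]),.06),ray(c,P(70,170,3.8,[(438,98),(446,255)]),.072))
E
```

```text
wrist edge u [0.092  0.0924] edge xy [[0.4559886982256528, 0.12008761113545728], [0.46497146118631344, 0.12104143754934296]] 
   line u [0.0802 0.0801] lat [0.4711 0.5182] gap [0.012  0.0121] line ang 3.4090820732832867
scene edge u [0.0907 0.091 ] edge xy [[0.5849237455875653, 0.12658647971786302], [0.5558997346612106, 0.12519604970116135]] 
   line u [0.0789 0.0782] lat [0.472  0.5622] gap [0.0119 0.0126] line ang 3.0288560808812406
top0 edge u [0.0901 0.0897] edge xy [[0.5836613259918981, 0.12599152276722975], [0.45529513765127133, 0.11772971808477374]] 
   line u [-0.0005  0.0017] lat [0.5611 0.4715] gap [0.0904 0.0882] line ang 2.0860140647275673
```

Wrist and scene views both give a 12 mm gap, parallel within 0.4°. Slide the rest.

Request:
drive_tool(
  commands=[
    [0.01,0.3,0.02,0,0,-0.1,0],
    [0.01,0.4,0,0,0,0,0],
    [0.01,0.3,0,0,0,0,0],
    [0,0.2,0,0,0,0,0],
    [0,0,0,0,0,0,0],
    [0,0,0,0,0,0,0],
    [0,0,0,0,0,0,0],
  ],
)

```text
time_s: 11.85
tool_pos: [0.5139, 0.0336, 0.1593]
tool_rot: [-179.8, 0.2, -176.5]
force: [0.6, -6.2, 9.8]
grip_width: 0.0258
```

```bash
python3 st.py;python3 - <<'E'
from h import *
c=env.read_camera("scene"); crop(c["img"],270,140,400,240,6,"s9.png")
c=env.read_camera("wrist"); crop(c["img"],352,110,512,230,5,"w9.png")
cv2.imwrite("pics/w9full.png",c["img"])
E
```

```text
t 11.85 q [-20.6   8.2  14.9 111.9  -2.2  60.   88.6] pos [0.5139 0.0336 0.1593] rot [-179.7927    0.2339 -176.5432] F [ 0.621  -6.2086  9.8165] M [-1.4275  0.286   0.1045] g 0.025779948129128007
```

View pics/s9.png

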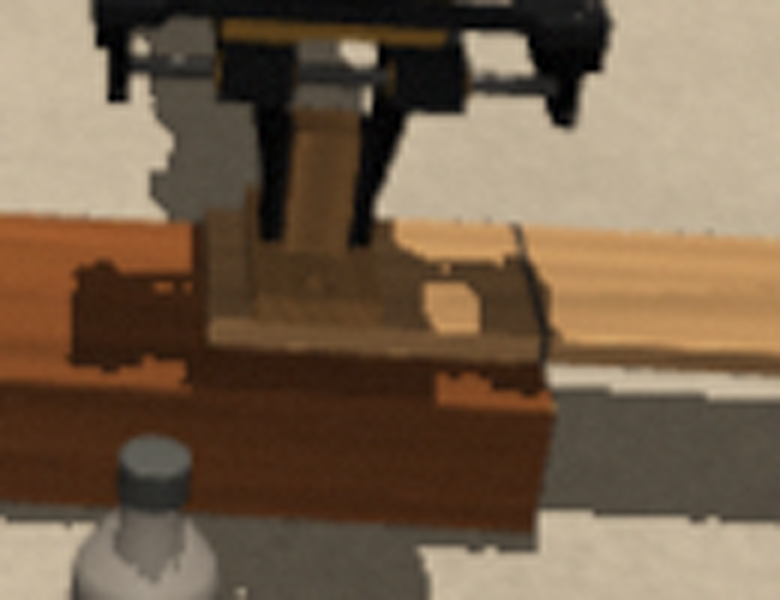

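View pics/w9.png

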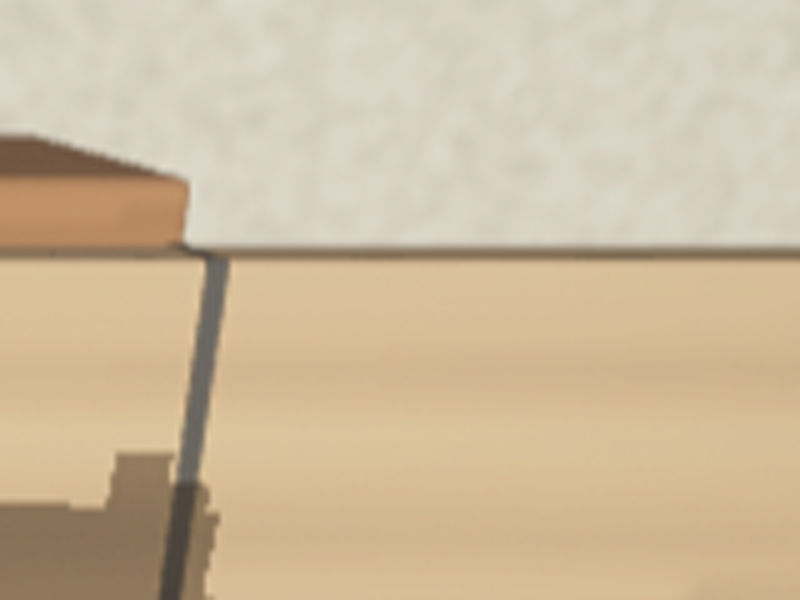

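View pics/w9full.png

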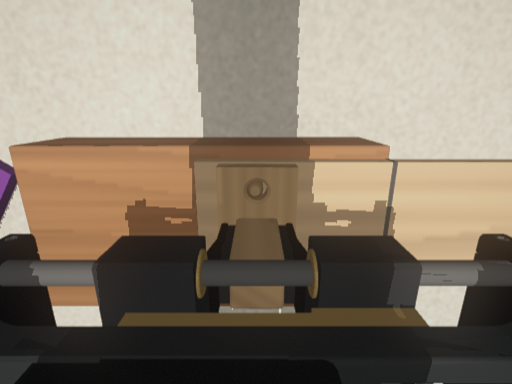

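The pencil line down the plank's side meets the block corner in the wrist crop (183,246), and nearly so in the scene crop (545,366). Check with numbers.

```bash
python3 - <<'E'
from fin import *
c=env.read_camera("wrist")
rep("wrist",ray(c,P(352,110,5,[(189,180),(182,246)]),.06),ray(c,P(352,110,5,[(218,260),(170,595)]),.072))
c=env.read_camera("scene")
rep("scene",ray(c,P(270,140,6,[(553,408),(545,370)]),.06),ray(c,P(270,140,6,[(517,226),(544,335)]),.072))
c=env.read_camera("scene"); print(proj(c,[[.703,0.2,.0]])); cv2.imwrite("pics/sfin.png",c["img"])
E
python3 st.py
```

```text
wrist edge u [0.092  0.0923] edge xy [[0.4557127636853294, 0.12005439862339126], [0.46470250727827367, 0.12086736573363702]] 
   line u [0.0916 0.0916] lat [0.4709 0.5179] gap [0.0006 0.0006] line ang 3.5024069409849687
scene edge u [0.0907 0.0914] edge xy [[0.5849237455875653, 0.12658647971786302], [0.5586656642418095, 0.1257363948902192]] 
   line u [0.0911 0.0902] lat [0.4741 0.5588] gap [-0.0001  0.0009] line ang 2.869744974688558
[[398.1103 266.1956]]
t 12.1 q [-20.6   8.2  14.9 111.9  -2.2  60.   88.6] pos [0.5139 0.0336 0.1593] rot [-179.7962    0.2354 -176.5456] F [ 0.1427 -7.1528  9.7428] M [-1.4007  0.3294  0.1245] g 0.025930404366695792
```

View pics/sfin.png

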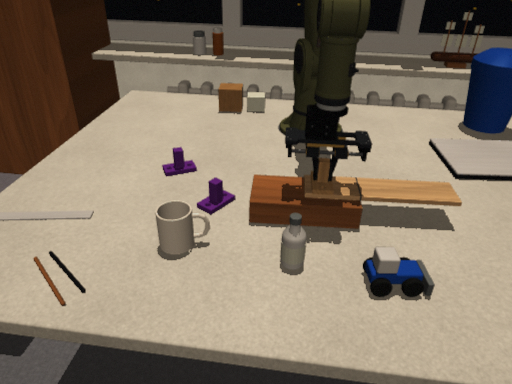

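Line lies within 1 mm of the edge in both views, at rest with a 10 N press; bystanders are where they were. Handing in.

```bash
python3 -c "
from cell import env
print(env.sign_off())"; python3 st.py
```

```text
the job is handed in; nothing more can be done
None
the job is handed in; nothing more can be done
```

The push block is seated over both dowels, the plank's pencil line lies along the sawing block's edge, and I handed the job in at about 12.1 s. No verdict was reported.

I picked the wooden push block rather than the two purple ones. I set it over the dowels while the line was still about 90 mm inside the edge, turned the plank about 1.4° and slid it out.

Last checks before handing in:
- **Line at the edge:** the gap was 0.6 mm in the wrist view and -0.1 to 0.9 mm in the scene view. The two views disagree by about 0.6° on the line's angle (3.5° against 2.9°; the block's edge measured about 3.5°). That is under 1 mm across the plank.
- **Sideways:** the line's middle is about 10 mm from the edge's middle, inside the 30 mm allowed.
- **Seating:** the tool height of 0.1593 m matches the 0.1592 m predicted for a flush fit. I inferred the seating from that height, the contact force and the one dowel visible in the wrist view; the other was hidden.
- **Hold:** the fingers grip at 25.9 mm with 30 N set, pressing down with about 10 N. Friction leaves a sideways force of about 7 N, but the pose was steady.
- **Bystanders:** the mug, glue bottle and toy loader look unmoved in the final scene picture; I did not measure them.

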